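Show the apprentice which carving to glue where

ROBOT

A 6-joint arm with a two-finger parallel gripper is mounted at the origin on a cart in front of the work surface, level with it; the furniture and walls round the work are solid. World frame = base frame: x ahead of the robot, y to its left, z up, the work surface at z = 0. Lengths are in m, angles in rad, forces in N, time in s.
With the tool pointing down it reaches from about 0.35 to 0.975 m from the base axis. Payload 4.9 kg.
Tool frame: the origin (TCP) lies midway between the tips of the shut fingers; the grasp point (between the pads) lies 19 mm behind it; z points along the fingers, y is the line along which they close (so a half turn about z gives the same grasp; the last joint's range is limited). The gripper opens to 85 mm and grips with 20 to 120 N. Pads are 22 mm wide; open, the fingers measure 114 mm over their backs; the gripper's body (76 mm by 85 mm) begins 54 mm behind the grasp point. The pads swing forward as they close: fully open they stand 13 mm farther back than shut.
Start: joints at [-1.282, 0.053, 1.613, -0, 1.476, -0.119], TCP at [0.248, -0.574, 0.231] pointing down, gripper open.
Joint ranges: [-3.01, 3.01], [-1.01, 2.22], [0.06, 2.58], [-1.02, 4.17], [0.09, 2.62], [-3.14, 3.14]. Speed limits (rad/s): [2.57, 2.57, 3.14, 3.14, 3.14, 3.14].

INTERFACE

Orientations are given as a rotation vector (axis times angle).
In Python, from station import ctrl, optics, job gives the robot as it stands.
- The arm moves only by the shell command python3 -m jog 'ROWS' [OPENING] [FORCE]. ROWS is JSON, a list of rows, each a list of 2 entries, a list of its own where there are three numbers: the shift along the tool's x, y, z in m, then the turn, a rotation vector about the tool's x, y, z in rad. A call has 1 to 5 rows; each row is the pose to reach, as a shift and turn from the pose commanded when the call began, along the tool's axes at that moment; what a row does not reach only later rows make up. A row lasts 1/10 s, in which the tool goes at most 50 mm and 8.59 degrees, less where a joint would pass 70% of its speed; a pose out of reach is approached as far as the arm can. A call with a gripper value outside its range is refused whole. OPENING is the opening, from 0 (shut) to 1 (fully open), set as the call begins (- or left out, the last holds). The fingers move at their own pace and stop on an object; FORCE is the grip in N (left out, the last holds). Time passes only in rows, so rows that repeat a pose let the fingers close. It gives the time, the measured TCP pose, the force, the opening and the grip force at its end, in the units of the state.
- ctrl.get_obs(): the state, without advancing time (a new reading comes with each control period).
- optics.get_image(name): name is "scene" or "top" or "wrist"; returns a dict with "image" (420x560x3 uint8, blue, green, red), "fx", "fy", "cx", "cy" (pixels), "D" ([k1, k2, p1, p2, k3] as OpenCV has them; the pictures are not rectified), "rvec" (rotation vector, rad) and "tvec" (3), from world to camera coordinates, as OpenCV has them; the wrist camera has in their place "mount" (4x4, takes a point from camera to tool coordinates, whose origin is the TCP and whose axes are the flange's). Camera axes: x right, y down, z forward; pixel columns grow to the right and rows downward; lengths in m; the calibration is good to about 2 mm. A picture is of the moment at which its call begins: read the wrist's pose just before it. There is no depth.
- job.finish_job(): hands the job in; it is judged then, once.
The state is a dict: "t": time; "q": joint angles; "dq": joint speeds; "effort": joint torques, N m; "tool_pos": TCP position; "tool_rot": TCP orientation; "contact_force": force on the tool from outside, world axes, zero at the start; "wrist_torque": the same for the moment, N m; "opening": finger opening in m; "grip_force": force on a finger pad.
Only numpy, scipy, OpenCV 4.12 (cv2) and the standard library are available. Lean on these libraries where they do the work, as an engineer would, in place of code of your own. Each camera call takes 0.05 s, during which the arm holds its last target. There are 200 camera calls.

TASK

Show the apprentice the next glue-up: with the fingertips a few centimetres above it and touching nothing, point for about two seconds first at the middle of the smallest of the three carvings that lie side by side next to the pocketed panel (the twin of the one already in it), then at the mouth of the open glue pot just behind those carvings, then at the middle of the panel's empty pocket. Do not point at either of the two larger carvings on the way. Finally raise the hand well clear of the work, with everything still lying where it was.

Things in the scene. Friction and masses are not known exactly. Their poses are not given: they have to be found in the camera images.
- carving_small: the smallest of three loose half-carved wooden pieces that lie flat on the bench side by side just right of the panel (other carvings far to the right, and a dark pot at the far left back, belong to the room): a rosette piece, twin of the one in the panel, 59 x 104 x 32 mm high. Origin at the centre of its underside, y along its length, z up. The three may lie in any order
- carving_small_top (a point): point over the middle of the smallest loose carving, 32 mm above its underside, level with its highest carved part; point here first
- carving_medium: the middle-sized loose carving (not to be pointed at), 70 x 123 x 32 mm high, origin at the centre of its underside, y along its length
- carving_medium_top (a point): point over the middle of the middle-sized carving, 32 mm above its underside
- carving_large: the largest loose carving (not to be pointed at), 96 x 168 x 32 mm high, origin at the centre of its underside, y along its length
- carving_large_top (a point): point over the middle of the largest carving, 32 mm above its underside
- glue_pot: dark iron glue pot, open at the top, 88 mm across and 76 mm high, standing upright on the bench behind the carvings, origin at the centre of its underside; a lidded tin stands near it and may have changed places with it
- pot_mouth (a point): centre of the glue pot's open mouth, at the height of its rim, 76 mm above the bench
- panel: square wooden panel fixed flat on the bench left of the carvings, 160 x 160 x 18 mm, turned any way; wooden strips on two edges rise to 23 mm. Of its two rectangular pockets (64 x 112 mm, 6 mm deep) one is filled with a fixed rosette carving 44 mm above the bench, one is empty. Origin at the centre of its underside; empty pocket at x = +36 mm, filled one at x = -36 mm
- bare_pocket (a point): centre of the floor of the panel's empty pocket, 12 mm above the bench and 6 mm below the panel's upper face
- stain_tin: lidded tin, 67 mm across and 70 mm high, bystander near the glue pot, origin at the centre of its underside
- walnut_block: small sawn wooden block, 29 x 52 x 24 mm, bystander at the near side, origin at the centre of its underside
- pencil: pencil lying on the bench, 177 mm long, bystander
- marking_gauge: wooden marking gauge, 44 x 200 x 56 mm high, bystander at the back
- wax_tin: wide lidded tin, 77 mm across and 63 mm high, bystander at the right
- sliding_bevel: folded sliding bevel, 24 x 125 x 20 mm, bystander at the right
- glue_brush: brush lying at the back, 18 x 188 x 15 mm, bystander

How it is judged:
On the way, in this order (a step that is already met when the one before it is completed fails the run):
1. the fingertips stay just above the middle of the smallest loose carving (horizontal distance between the grasp point and carving_small_top below 0.03 m and z of the grasp point in the frame of carving_small_top between 0.014 and 0.085 m), for 1.2 s.
2. the fingertips stay just above the mouth of the glue pot (horizontal distance between the grasp point and pot_mouth below 0.03 m and z of the grasp point in the frame of pot_mouth between 0.014 and 0.085 m), for 1.2 s.
3. the fingertips stay just above the middle of the panel's empty pocket (horizontal distance between the grasp point and bare_pocket below 0.03 m and z of the grasp point in the frame of bare_pocket between 0.02 and 0.091 m), for 1.2 s.
At the end, for the whole second after the job is handed in: Hand raised (grasp point over 130 mm above the bench), every loose thing within 6 mm of its start. Before: in order, grasp point (19 mm behind the fingertips) 1.2 s within 30 mm sideways of each point, 14 to 85 mm above carving top, pot rim, panel face (height (world z) of the grasp point above 0.13 m and distance of each of carving_small, carving_medium, carving_large, glue_pot, stain_tin, walnut_block, pencil, marking_gauge, wax_tin, sliding_bevel, glue_brush from where it was at the start of the episode below 0.006 m and linear speed of each of carving_small, carving_medium, carving_large, glue_pot, stain_tin, walnut_block, pencil, marking_gauge, wax_tin, sliding_bevel, glue_brush below 0.02 m/s); the robot touches nothing.
It fails at once if the robot touches something (contact force between any of the fingers, the arm and anything else above 0.5 N).
It fails at once if one of the larger carvings is pointed at (fingertips within about 50 mm above its middle) ((horizontal distance between the grasp point and carving_medium_top below 0.025 m and z of the grasp point in the frame of carving_medium_top below 0.07 m) or (horizontal distance between the grasp point and carving_large_top below 0.025 m and z of the grasp point in the frame of carving_large_top below 0.07 m)).
It fails at once if a thing is moved, lifted or tipped (distance of any of carving_small, carving_medium, carving_large, glue_pot, stain_tin, walnut_block, pencil, marking_gauge, wax_tin, sliding_bevel, glue_brush from where it was at the start of the episode above 0.012 m).
It also fails if it takes over 48 s, if anything falls off the work surface, if the arm or the gripper's body presses on something with over 40 N, if the wrist force passes 120 N, or if a joint passes its speed limit or range.

## Working session

There is one attempt and no reset: what is moved stays moved. The work goes in short steps, Python scripts to look and compute and a shell command to move; the robot and the scene stay as the last step left them, time stands still between calls to the robot, and variables do not carry over. Pictures are saved under pics/ and viewed, at most 10 in all, crops included, and the job is handed in when it is done.

```bash
mkdir -p pics; cat > h.py <<'E'
import cv2,numpy as np,pickle
from station import ctrl,optics,job
def snap(n,tag):
    o=ctrl.get_obs();d=optics.get_image(n);d['obs']=o
    pickle.dump(d,open(f'pics/{tag}.pkl','wb'));cv2.imwrite(f'pics/{tag}.png',d['image']);return d
def load(tag): return pickle.load(open(f'pics/{tag}.pkl','rb'))
def cam(d):
    K=np.array([[d['fx'],0,d['cx']],[0,d['fy'],d['cy']],[0,0,1.]])
    if 'rvec' in d:
        R=cv2.Rodrigues(np.array(d['rvec'],float))[0];t=np.array(d['tvec'],float).ravel()
    else:
        o=d['obs'];T=np.eye(4);T[:3,:3]=cv2.Rodrigues(np.array(o['tool_rot'],float))[0];T[:3,3]=o['tool_pos']
        T=np.linalg.inv(T@np.array(d['mount']));R,t=T[:3,:3],T[:3,3]
    return K,np.array(d['D'],float),R,t
def ray(d,uv):
    K,D,R,t=cam(d);p=cv2.undistortPoints(np.array([[uv]],float),K,D)[0,0]
    v=R.T@np.array([*p,1]);return -R.T@t,v/np.linalg.norm(v)
def onz(d,uv,z):
    c,v=ray(d,uv);return c+v*(z-c[2])/v[2]
def proj(d,P):
    K,D,R,t=cam(d);return cv2.projectPoints(np.atleast_2d(np.array(P,float)),cv2.Rodrigues(R)[0],t,K,D)[0][:,0]
def tri(obs):
    A=0;b=0
    for d,uv in obs:
        c,v=ray(d,uv);M=np.eye(3)-np.outer(v,v);A=A+M;b=b+M@c
    return np.linalg.solve(A,b)
E
python3 - <<'E'
from h import *
for n in('top','scene'):
    d=snap(n,n);c=cam(d);print(n,-c[2].T@c[3])
o=ctrl.get_obs();print(o['t'],o['tool_pos'],o['tool_rot'],o['opening'])
E
```

```text
top [ 0.45456293 -0.14956273  1.46799996]
scene [-0.05580757  0.66270901  0.9784665 ]
0.1 [ 0.2476936  -0.57320639  0.23017862] [-3.07470388e+00 -6.35753956e-01  2.73762125e-04] 0.08552257743798675
```

View pics/top.png

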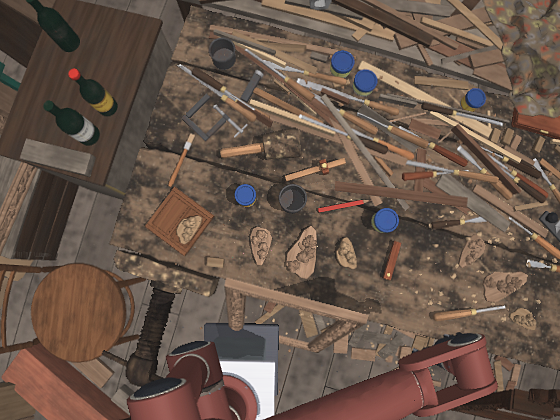

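View pics/scene.png

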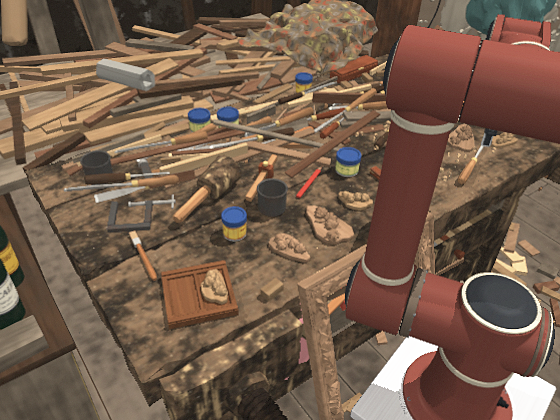

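The top view shows the panel at about (180,222), with its filled pocket near (188,230). The carvings are at (260,245), (302,252, the large one) and (346,252), the open pot is at (291,197), and the tin is at (245,195). I'll enlarge both views to measure them.

```bash
python3 - <<'E'
from h import *
a=load('top')['image'][170:290,140:400];b=load('scene')['image'][160:340,150:410]
cv2.imwrite('pics/topc.png',cv2.resize(a,None,fx=3,fy=3,interpolation=cv2.INTER_CUBIC))
cv2.imwrite('pics/scc.png',cv2.resize(b,None,fx=3,fy=3,interpolation=cv2.INTER_CUBIC))
E
```

```text
(no output)
```

View pics/topc.png

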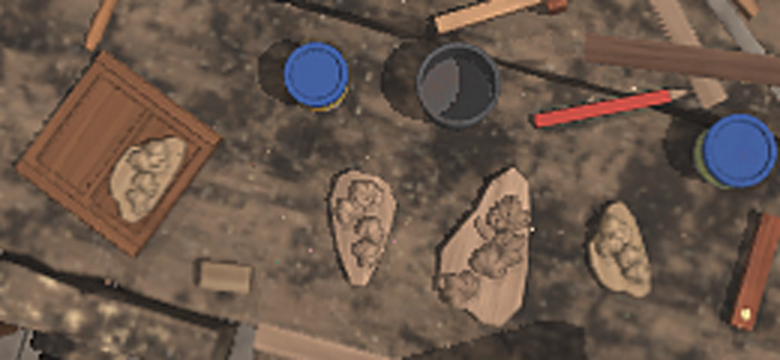

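View pics/scc.png

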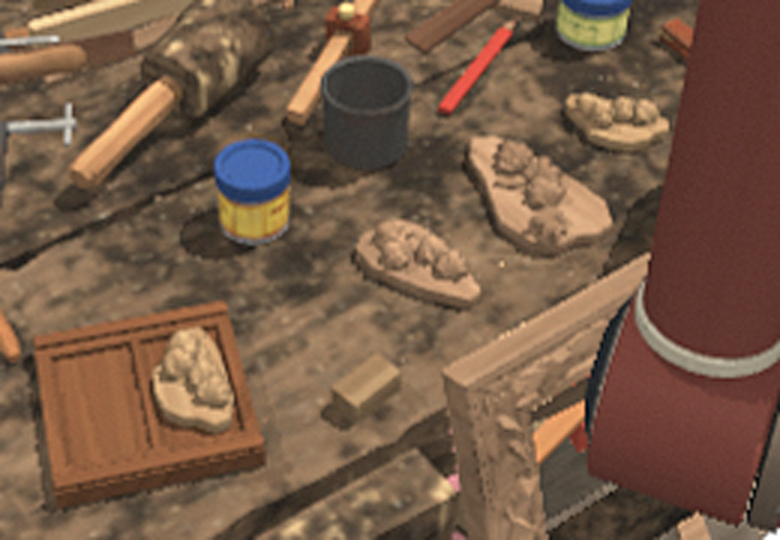

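The smallest carving is the right-hand one: centre about (619,249) in the top crop and (617,120) in the scene crop, in the paler wood of the panel's rosette. The empty pocket is on the panel's upper-left side, about (91,133) in the top crop. The pot rim is centred at (459,85) in the top crop and (367,90) in the scene crop.

```bash
python3 - <<'E'
from h import *
T,S=load('top'),load('scene')
t=lambda u,v:((u+.5)/3-.5+140,(v+.5)/3-.5+170)
s=lambda u,v:((u+.5)/3-.5+150,(v+.5)/3-.5+160)
np.set_printoptions(precision=3,suppress=True)
for n,a,b,z in [('small',(619,249),(617,120),.015),('large',(488,247),(540,195),.015),('med',(363,227),(418,262),.015),('pot',(459,85),(367,90),.076),('pocket',(91,133),(97,408),.012),('tin',(316,73),(253,167),.07)]:
    print(n,tri([(T,t(*a)),(S,s(*b))]),'top@z',onz(T,t(*a),z),'sc@z',onz(S,s(*b),z))
L=lambda p,q,z:np.linalg.norm(onz(T,t(*p),z)-onz(T,t(*q),z))
print('lens',L((612,201),(638,298),.012),L((350,170),(360,286),.012),L((513,167),(497,326),.012))
c=[onz(T,t(*p),.02) for p in [(100,50),(220,140),(137,257),(17,165)]]
print('sides',[np.linalg.norm(c[i]-c[i-1]) for i in range(4)],'rim',L((418,85),(500,85),.076))
print('panel centre',sum(c)/4,'x axis',(c[0]+c[3]-c[1]-c[2])/2)
x=(c[0]+c[3]-c[1]-c[2]);print('pocket',sum(c)/4+.036*x/np.linalg.norm(x))
o=ctrl.get_obs();R=cv2.Rodrigues(np.array(o['tool_rot']))[0];print(R,o['tool_pos'])
E
```

```text
small [ 0.496 -0.38   0.013] top@z [ 0.497 -0.379  0.015] sc@z [ 0.493 -0.378  0.015]
large [ 0.493 -0.242  0.012] top@z [ 0.497 -0.239  0.015] sc@z [ 0.487 -0.242  0.015]
med [ 0.518 -0.106  0.012] top@z [ 0.516 -0.107  0.015] sc@z [ 0.518 -0.102  0.015]
pot [ 0.662 -0.204  0.069] top@z [ 0.66  -0.204  0.076] sc@z [ 0.657 -0.197  0.076]
pocket [0.611 0.187 0.012] top@z [0.61  0.187 0.012] sc@z [0.611 0.188 0.012]
tin [ 0.671 -0.057  0.067] top@z [ 0.671 -0.057  0.07 ] sc@z [ 0.668 -0.055  0.07 ]
lens 0.10639533692480616 0.1232681508652681 0.16919416186943226
sides [np.float64(0.15105968991018293), np.float64(0.1631339970414104), np.float64(0.15103302472769076), np.float64(0.16323361246506757)] rim 0.08415304875437565
panel centre [0.589 0.155 0.02 ] x axis [0.094 0.133 0.   ]
pocket [0.61  0.185 0.02 ]
[[ 0.918  0.397 -0.001]
 [ 0.397 -0.918  0.002]
 [ 0.    -0.002 -1.   ]] [ 0.248 -0.573  0.23 ]
```

All the checks agree: carving lengths of 106, 123 and 169 mm, heights, and panel sides. The small carving is the right-hand one at (0.496,-0.380), the pot is at (0.660,-0.202) and the pocket at (0.610,0.186). I'll shut the fingers and move over high.

```bash
python3 -m jog '[[[0.03,-0.008,0],[0,0,0]],[[0.06,-0.016,0],[0,0,0]],[[0.09,-0.024,0],[0,0,0]],[[0.12,-0.032,0],[0,0,0]],[[0.15,-0.04,0],[0,0,0]]]' 0
python3 -m jog '[[[0.03,-0.008,0],[0,0,0]],[[0.06,-0.016,0],[0,0,0]],[[0.09,-0.024,0],[0,0,0]],[[0.12,-0.032,0],[0,0,0]],[[0.155,-0.04,0],[0,0,0]]]'
python3 -m jog '[[[0,0,0.02],[0,0,0]],[[0,0,0.04],[0,0,0]],[[0,0,0.06],[0,0,0]],[[0,0,0.06],[0,0,0]],[[0,0,0.06],[0,0,0]]]'
python3 - <<'E'
from h import *
d=snap('wrist','w1');o=d['obs'];print(o['t'],o['tool_pos'],o['tool_rot'],o['opening'],proj(d,[[.496,-.38,.032],[.493,-.242,.03],[.66,-.202,.076]]))
E
```

```text
t: 0.6
tool_pos: [0.3704, -0.4764, 0.2307]
tool_rot: [-3.076, -0.636, 0.0]
contact_force: [0.8, 0.3, -0.3]
opening: 0.0125
grip_force: 0.0
t: 1.1
tool_pos: [0.4966, -0.3784, 0.2307]
tool_rot: [-3.076, -0.635, 0.001]
contact_force: [-0.1, -0.3, 0.5]
opening: -0.0002
grip_force: 0.0
t: 1.6
tool_pos: [0.4958, -0.3791, 0.1708]
tool_rot: [-3.075, -0.636, 0.001]
contact_force: [-0.8, -0.6, 0.7]
opening: -0.0001
grip_force: 0.0
1.6 [ 0.49582194 -0.37908314  0.17083981] [-3.07539050e+00 -6.35762075e-01  1.23314575e-03] -6.051413679990718e-05 [[ 281.91719127  197.30256401]
 [ 127.96234155  136.57733614]
 [ 116.93396237 -140.47155606]]
```

View pics/w1.png

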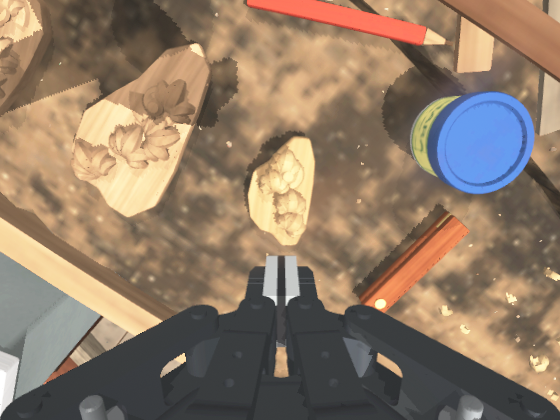

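The wrist view shows the small carving centred at about (282,190), against a predicted (282,197), which is within about 5 mm. Now I'll descend and hold for 2 s.

```bash
python3 -m jog '[[[0,0,0.025],[0,0,0]],[[0,0,0.05],[0,0,0]],[[0,0,0.075],[0,0,0]],[[0,0,0.09],[0,0,0]],[[0,0,0.102],[0,0,0]]]'
for i in 1 2 3 4; do python3 -m jog '[[[0,0,0],[0,0,0]],[[0,0,0],[0,0,0]],[[0,0,0],[0,0,0]],[[0,0,0],[0,0,0]],[[0,0,0],[0,0,0]]]'; done
```

```text
t: 2.15
tool_pos: [0.4964, -0.3797, 0.0694]
tool_rot: [3.076, 0.636, 0.001]
contact_force: [0.3, 0.2, 0.1]
opening: -0.0002
grip_force: 0.0
t: 2.65
tool_pos: [0.4965, -0.3797, 0.0703]
tool_rot: [3.075, 0.636, 0.001]
contact_force: [-0.0, -0.1, -0.3]
opening: -0.0004
grip_force: 0.0
t: 3.15
tool_pos: [0.4961, -0.3793, 0.0692]
tool_rot: [-3.076, -0.636, 0.0]
contact_force: [-0.5, 0.8, -1.0]
opening: -0.0003
grip_force: 0.0
t: 3.65
tool_pos: [0.4961, -0.3793, 0.0693]
tool_rot: [-3.077, -0.636, 0.0]
contact_force: [0.1, 0.6, 0.8]
opening: -0.0002
grip_force: 0.0
t: 4.15
tool_pos: [0.4961, -0.3793, 0.0693]
tool_rot: [3.076, 0.636, 0.0]
contact_force: [-1.1, 0.3, -0.2]
opening: -0.0002
grip_force: 0.0
```

```bash
python3 -m jog '[[[0,0,-0.03],[0,0,0]],[[0,0,-0.06],[0,0,0]],[[0,0,-0.09],[0,0,0]],[[0,0,-0.12],[0,0,0]],[[0,0,-0.13],[0,0,0]]]'
python3 -m jog '[[[0.022,-0.01,0],[0,0,0]],[[0.044,-0.02,0],[0,0,0]],[[0.066,-0.029,0],[0,0,0]],[[0.088,-0.039,0],[0,0,0]],[[0.11,-0.049,0],[0,0,0]]]'
python3 -m jog '[[[0.022,-0.01,0],[0,0,0]],[[0.044,-0.02,0],[0,0,0]],[[0.066,-0.029,0],[0,0,0]],[[0.088,-0.039,0],[0,0,0]],[[0.11,-0.049,0],[0,0,0]]]'
python3 -m jog '[[[0,0,0.0],[0,0,0]]]'
python3 - <<'E'
from h import *
d=snap('wrist','w2');o=d['obs'];print(o['t'],o['tool_pos'],o['opening'],proj(d,[[.66,-.202,.076]]))
E
```

```text
t: 4.65
tool_pos: [0.4975, -0.3807, 0.2038]
tool_rot: [3.071, 0.635, 0.006]
contact_force: [0.7, -0.0, 0.7]
opening: 0.0003
grip_force: 0.0
t: 5.15
tool_pos: [0.5778, -0.2897, 0.1977]
tool_rot: [-3.075, -0.636, 0.002]
contact_force: [-0.3, 0.2, 0.6]
opening: -0.0002
grip_force: 0.0
t: 5.65
tool_pos: [0.6593, -0.2011, 0.1976]
tool_rot: [-3.075, -0.636, 0.003]
contact_force: [0.3, 0.9, -0.1]
opening: 0.0002
grip_force: 0.0
t: 5.75
tool_pos: [0.6601, -0.1997, 0.1976]
tool_rot: [-3.074, -0.64, 0.002]
contact_force: [-0.8, -0.2, 0.7]
opening: 0.0002
grip_force: 0.0
5.75 [ 0.66008178 -0.19969945  0.19756701] 0.00019897286653048303 [[283.49012672 203.75469727]]
```

View pics/w2.png

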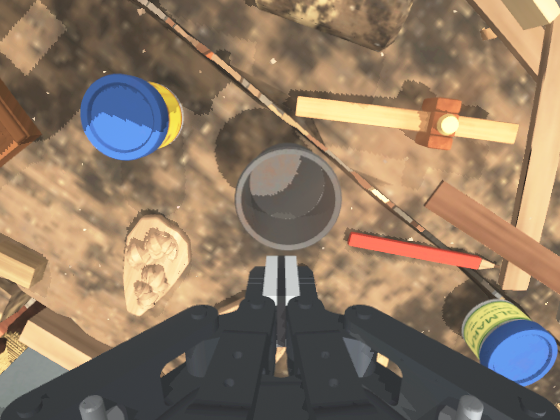

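The pot's rim is centred at about (288,198), against a predicted (283,204), so it's off by only about 6 mm. Next I'll descend by 0.083 m and hold. After that I raise the hand and move to the pocket: d = (-0.05, 0.386), so tool x is +0.107 and tool y is -0.374.

```bash
python3 -m jog '[[[0.003,0.003,0.02],[0,0,0]],[[0.003,0.003,0.04],[0,0,0]],[[0.003,0.003,0.06],[0,0,0]],[[0.003,0.003,0.075],[0,0,0]],[[0.003,0.003,0.082],[0,0,0]]]'
for i in 1 2 3 4; do python3 -m jog '[[[0,0,0],[0,0,0]],[[0,0,0],[0,0,0]],[[0,0,0],[0,0,0]],[[0,0,0],[0,0,0]],[[0,0,0],[0,0,0]]]'|head -2; done
python3 -m jog '[[[0,0,-0.02],[0,0,0]],[[0,0,-0.04],[0,0,0]],[[0,0,-0.06],[0,0,0]],[[0,0,-0.08],[0,0,0]],[[0,0,-0.08],[0,0,0]]]'|head -2
python3 -m jog '[[[0.007,-0.025,0],[0,0,0]],[[0.014,-0.05,0],[0,0,0]],[[0.021,-0.075,0],[0,0,0]],[[0.028,-0.1,0],[0,0,0]],[[0.035,-0.125,0],[0,0,0]]]'|head -2
python3 -m jog '[[[0.007,-0.025,0],[0,0,0]],[[0.014,-0.05,0],[0,0,0]],[[0.021,-0.075,0],[0,0,0]],[[0.028,-0.1,0],[0,0,0]],[[0.035,-0.125,0],[0,0,0]]]'|head -2
python3 -m jog '[[[0.007,-0.025,0],[0,0,0]],[[0.014,-0.05,0],[0,0,0]],[[0.021,-0.075,0],[0,0,0]],[[0.028,-0.1,0],[0,0,0]],[[0.034,-0.127,0],[0,0,0]]]'|head -2
python3 -m jog '[[[0,0,0.0],[0,0,0]]]'
python3 - <<'E'
from h import *
d=snap('wrist','w3');o=d['obs'];print(o['t'],o['tool_pos'],o['q'],proj(d,[[.61,.186,.012]]))
E
```

```text
t: 6.3
tool_pos: [0.6615, -0.2038, 0.1145]
tool_rot: [-3.075, -0.634, 0.005]
contact_force: [0.4, -0.9, -0.1]
opening: -0.0001
grip_force: 0.0
t: 6.8
tool_pos: [0.6636, -0.2038, 0.1182]
t: 7.3
tool_pos: [0.6631, -0.2037, 0.1173]
t: 7.8
tool_pos: [0.6632, -0.2037, 0.1173]
t: 8.3
tool_pos: [0.6631, -0.2037, 0.1173]
t: 8.8
tool_pos: [0.665, -0.2044, 0.2016]
t: 9.3
tool_pos: [0.6449, -0.074, 0.1956]
t: 9.8
tool_pos: [0.6274, 0.0546, 0.1957]
t: 10.3
tool_pos: [0.6084, 0.1845, 0.1957]
t: 10.4
tool_pos: [0.6078, 0.1863, 0.1957]
tool_rot: [-3.074, -0.641, 0.003]
contact_force: [0.6, -0.6, -0.1]
opening: -0.0
grip_force: 0.0
10.4 [0.60779841 0.18628914 0.19572721] [1.79990853e-01 1.02200099e-01 1.62060255e+00 9.81624528e-04
 1.42075587e+00 1.33929488e+00] [[282.07566828 183.18144831]]
```

View pics/w3.png

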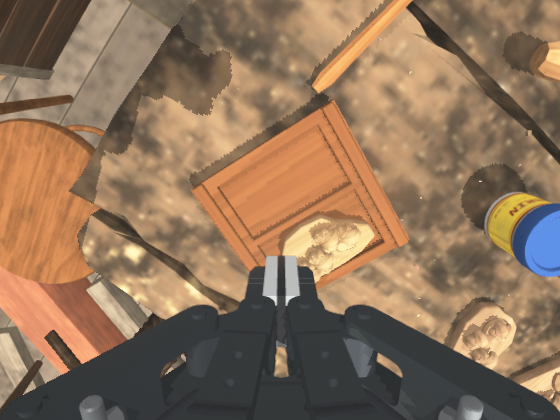

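The empty pocket is centred at about (286,184), against a predicted (282,183), so it's on target. I'll descend, hold, then raise.

```bash
python3 -m jog '[[[0,0,0.03],[0,0,0]],[[0,0,0.06],[0,0,0]],[[0,0,0.09],[0,0,0]],[[0,0,0.115],[0,0,0]],[[0,0,0.13],[0,0,0]]]'|head -2
for i in 1 2 3 4; do python3 -m jog '[[[0,0,0],[0,0,0]],[[0,0,0],[0,0,0]],[[0,0,0],[0,0,0]],[[0,0,0],[0,0,0]],[[0,0,0],[0,0,0]]]'|head -2; done
python3 -m jog '[[[0,0,-0.03],[0,0,0]],[[0,0,-0.06],[0,0,0]],[[0,0,-0.09],[0,0,0]],[[0,0,-0.12],[0,0,0]],[[0,0,-0.15],[0,0,0]]]'|head -2
python3 -m jog '[[[0,0,-0.02],[0,0,0]],[[0,0,-0.03],[0,0,0]],[[0,0,-0.03],[0,0,0]],[[0,0,-0.03],[0,0,0]],[[0,0,-0.03],[0,0,0]]]'
python3 -c "from station import job;print(job.finish_job())"
```

```text
t: 10.95
tool_pos: [0.6074, 0.1822, 0.0638]
t: 11.45
tool_pos: [0.6099, 0.1838, 0.0687]
t: 11.95
tool_pos: [0.609, 0.1837, 0.0672]
t: 12.45
tool_pos: [0.6091, 0.1836, 0.0673]
t: 12.95
tool_pos: [0.6091, 0.1837, 0.0673]
t: 13.45
tool_pos: [0.6089, 0.1836, 0.2185]
t: 13.95
tool_pos: [0.6083, 0.1835, 0.245]
tool_rot: [-3.076, -0.636, 0.005]
contact_force: [0.7, -0.1, -0.4]
opening: -0.0001
grip_force: 0.0
the job is handed in; nothing more can be done
None
```

I pointed for 2 s each at the smallest carving, the glue pot's mouth and the empty pocket, in that order, raised the hand to 0.245 m and handed the job in at about 14 s; the force readings never showed a touch, but the handing-in returned no verdict.

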